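# Chestnuts in the pan, hob on boost

### The job

Shake the eight chestnuts from the scoop evenly over the frying pan, all of them in it and none of its four quarters (counted from the line of the handle) left bare, without touching them with the gripper, and set the empty scoop back down flat on the worktop beside the hob. Then turn the hob's knob clockwise past its first and second clicks to the third, sprung one (boost), and hold it there against the spring: finish while still holding it. The pan stays on its ring, and the other things stay where they are.

Things in the scene. Friction and masses are not known exactly. Their poses are not given: they have to be found in the camera images.
- hob: Built-in black glass induction hob, 300 x 510 mm, its glass 6 mm above the worktop. Origin: middle of the plate, at worktop height. Its y axis runs along the long side; the printed ring of the cooking zone (232 mm across) is centred at y = +0.105, the knob stands at y = -0.185, both at x = 0.
- knob: The hob's only control, a steel knob on an upright axis: a round foot 48 mm across and 8 mm high, on it a finger bar 46 mm long, 13 mm thick and 22 mm high, to be pinched across. Origin: on the axis, where the knob meets the glass, 6 mm above the worktop; the bar's top is 30 mm above it. Its x axis runs along the bar and turns with it.
- knob_turn (a joint): Angle of the knob in rad, growing clockwise seen from above; 0 = off, bar along the hob's x axis. It clicks in at 0.41 (first setting) and 0.80 (second), where it stays when let go, and at 1.25 (third, boost); hard stop at 1.32. Turning takes up to 0.25 N m, most between the second and third clicks; at the third a spring turns it back to the second or lower as soon as it is let go.
- pan: Black frying pan on the ring, 260 mm across the rim, flat inside 190 mm across, inner floor 5 mm above its origin, rim 46 mm high, walls 4 mm. Origin: centre of the underside. Its handle runs out along its +x axis (to 315 mm from the centre, 73 mm high). About 0.95 kg, not fastened. Its four quarters are parted by its x axis (the line of the handle) and its y axis.
- scoop: Steel kitchen scoop with a flat floor (3 mm), 130 mm long, 86 mm wide (80 inside); side walls 48 mm high at the back, falling to 10 mm at the nose, back wall closed, nose open. Origin: middle of the underside. +x points to the open nose, z up. About 0.17 kg. Tilted nose down by some 13 to 20 degrees, its load begins to slide out (from about 9 degrees if it is shaken).
- scoop_grip (a point): Middle of the scoop's black grip bar, 90 mm above the scoop's underside, right over the middle of the trough. The bar runs along the scoop's x axis, 102 mm long (x from -65 to +37 mm), 20 mm thick across y, 16 mm high; pinch it across y.
- scoop_lip (a point): Middle of the scoop's front edge, on its floor: 65 mm ahead of the scoop's origin, 3 mm up. What slides out falls here.
- nut0: One of the eight chestnuts that lie in the scoop at first, in two files of four: 26 mm across, 19 mm thick, one face flat, 14 g. Origin: its middle.
- nut1: One of the eight chestnuts that lie in the scoop at first, in two files of four: 26 mm across, 19 mm thick, one face flat, 14 g. Origin: its middle.
- nut2: One of the eight chestnuts that lie in the scoop at first, in two files of four: 26 mm across, 19 mm thick, one face flat, 14 g. Origin: its middle.
- nut3: One of the eight chestnuts that lie in the scoop at first, in two files of four: 26 mm across, 19 mm thick, one face flat, 14 g. Origin: its middle.
- nut4: One of the eight chestnuts that lie in the scoop at first, in two files of four: 26 mm across, 19 mm thick, one face flat, 14 g. Origin: its middle.
- nut5: One of the eight chestnuts that lie in the scoop at first, in two files of four: 26 mm across, 19 mm thick, one face flat, 14 g. Origin: its middle.
- nut6: One of the eight chestnuts that lie in the scoop at first, in two files of four: 26 mm across, 19 mm thick, one face flat, 14 g. Origin: its middle.
- nut7: One of the eight chestnuts that lie in the scoop at first, in two files of four: 26 mm across, 19 mm thick, one face flat, 14 g. Origin: its middle.
- moka: Aluminium coffee pot with a black handle, 92 mm across, 180 mm high; bystander. Origin: centre of the underside.
- oil_bottle: Green glass oil bottle, 62 mm across, 250 mm high; bystander. Origin: centre of the underside.
- mug: White mug, 82 mm across, 90 mm high; bystander. Origin: centre of the underside.

How it is judged:
By the outcome, as a careful person would: the job done as asked, in the order asked, and still so for the second after the job is handed in, while the arm keeps its last pose, push and grip.
It also fails if it takes over 72 s, if anything falls off the work surface, if the arm or the gripper's body presses on something with over 40 N, if the wrist force passes 120 N, or if a joint passes its speed limit or range.

### The arm

A 6-joint arm with a two-finger parallel gripper is mounted at the origin on the work surface. World frame = base frame: x ahead of the robot, y to its left, z up, the work surface at z = 0. Lengths are in m, angles in rad, forces in N, time in s.
With the tool pointing down it reaches from about 0.3 to 0.875 m from the base axis. Payload 6.4 kg.
Tool frame: the origin (TCP) lies at the very end of the fingers, on their centre line; the grasp point (between the pads) lies 19 mm behind it; z points along the fingers, y is the line along which they close (so a half turn about z gives the same grasp; the last joint's range is limited). The gripper opens to 85 mm and grips with 20 to 120 N. Pads are 22 mm wide; open, the fingers measure 114 mm over their backs; the gripper's body (76 mm by 85 mm) begins 54 mm behind the grasp point. The pads swing forward as they close: fully open they stand 13 mm farther back than shut.
Start: joints at [-1.536, 0.181, 1.607, -0, 1.354, -0.206], TCP at [0.137, -0.558, 0.231] pointing down, gripper open.
Joint ranges: [-2.99, 2.99], [-0.89, 2.07], [0.3, 2.58], [-1.14, 4.28], [0, 2.63], [-3.12, 3.12]. Speed limits (rad/s): [2.57, 2.57, 3.01, 3.14, 3.14, 3.14].

### API

Orientations are given as a unit quaternion [w, x, y, z].
In Python, from bench import ctrl gives the robot as it stands.
- The arm moves only by the tool jog_arm, never from a script. Its argument "series" is a list that holds one entry, the list of rows, each a list of 7 numbers: the shift along the tool's x, y, z in mm, then the turn, a rotation vector about the tool's x, y, z in rad, then the finger opening in mm, from 0 to 85.4. In form: [[[tx, ty, tz, rx, ry, rz, gripper], ...]]. A call has exactly 10 rows; each row shifts and turns the commanded pose from where the row before left it, along the tool's axes as they then stand; what a row does not reach is not made up. A row lasts 1/10 s, in which the tool goes at most 50 mm and 8.59 degrees, less where a joint would pass 70% of its speed; a pose out of reach is approached as far as the arm can. A call with a gripper value outside its range is refused whole. The fingers move at their own pace and stop on an object; the grip force is fixed at half the most. Time passes only in rows, so rows that do not move let the fingers close, or fill a call up. It gives the time, the measured TCP pose, the force, the opening and the grip force at its end, in the units of the state.
- ctrl.get_obs(): the state, without advancing time (a new reading comes with each control period).
- ctrl.camera(name): name is "side" or "top" or "wrist"; returns a dict with "frame" (400x640x3 uint8, blue, green, red), "z_map" (400x640 float32, m along the optical axis (not along the pixel's ray), 0 where there is no reading), "fx", "fy", "cx", "cy" (pixels), "k1" (the pictures are not rectified: a ray, as slopes to the right and down, at radius r is drawn at 1 + k1 r^2 times it, then the intrinsics apply), "xyz" and "rotation" of the camera in the world. Camera axes: x right, y down, z forward; pixel columns grow to the right and rows downward; lengths in m; the calibration is good to about 2 mm. A picture is of the moment at which its call begins.
- ctrl.hand_in(): hands the job in; it is judged then, once.
The state is a dict: "time_s": time; "q": joint angles; "dq": joint speeds; "joint_efforts": joint torques, N m; "eef_pos": TCP position; "eef_rot": TCP orientation; "wrist_force": force on the tool from outside, world axes, zero at the start; "torque": the same for the moment, N m; "opening": opening from 0.0 (shut) to 1.0 (fully open); "grasp_force": force on a finger pad.
Only numpy, scipy, OpenCV 4.12 (cv2) and the standard library are available. Lean on these libraries where they do the work, as an engineer would, in place of code of your own. Each camera call takes 0.05 s, during which the arm holds its last target. There are 200 camera calls.

## Working session

There is one attempt and no reset: what is moved stays moved. The work goes in short steps, Python scripts to look and compute and a tool call to move; the robot and the scene stay as the last step left them, time stands still between calls to the robot, and variables do not carry over. Pictures are saved under pics/ and viewed, at most 10 in all, crops included, and the job is handed in when it is done.

Besides the shell and the picture viewer there is one more tool, called after "Emit:" as name(argument=value, ...) on one line, values as JSON. jog_arm: Moves the arm, as the interface text tells. Its arguments: {"type":"object","properties":{"series":{"type":"array"}},"required":["series"]}

```bash
ls; mkdir -p pics
cat > h.py <<'E'
import numpy as np, cv2
from bench import ctrl
def cam(n):
    c=ctrl.camera(n); return c
def save(c,name): cv2.imwrite('pics/'+name,c['frame'])
def rot(c):
    R=np.array(c['rotation'],float)
    if R.size==4:
        from scipy.spatial.transform import Rotation as S
        return S.from_quat(R[[1,2,3,0]]).as_matrix()
    return R.reshape(3,3)
def rays(c,uv):
    uv=np.asarray(uv,float).reshape(-1,1,2)
    K=np.array([[c['fx'],0,c['cx']],[0,c['fy'],c['cy']],[0,0,1]])
    p=cv2.undistortPoints(uv,K,np.array([c['k1'],0,0,0,0.]))[:,0]
    return np.c_[p,np.ones(len(p))]
def at_z(c,uv,z):
    d=rays(c,uv)@rot(c).T; o=np.array(c['xyz'])
    return o+d*((z-o[2])/d[:,2])[:,None]
def cloud(c):
    h,w=c['z_map'].shape
    uv=np.stack(np.meshgrid(np.arange(w),np.arange(h)),-1).reshape(-1,2)
    P=(rays(c,uv)*c['z_map'].reshape(-1,1))@rot(c).T+np.array(c['xyz'])
    P[c['z_map'].reshape(-1)==0]=np.nan
    return P.reshape(h,w,3)
E
python3 - <<'E'
from h import *
import pickle
o=ctrl.get_obs(); print(o)
for n in ['top','side']:
    c=cam(n); save(c,n+'0.png'); pickle.dump(c,open(n+'0.pkl','wb'))
    print(n,c['xyz'],c['rotation'],c['fx'],c['k1'])
E
```

```text
pics
{'time_s': 0.0, 'q': array([-1.53628408e+00,  1.81555496e-01,  1.60801381e+00, -8.85122174e-06,
        1.35381234e+00, -2.06292066e-01]), 'dq': array([-1.04838148e-03, -1.03285101e-03, -2.22718177e-05, -1.47346591e-03,
       -7.39144160e-04,  2.23462151e-03]), 'joint_efforts': array([-3.49793218e-04, -4.44868934e+01, -3.51338124e+01, -3.70267790e-04,
        9.11302603e-03, -2.35544763e-05]), 'eef_pos': array([ 0.1371271 , -0.55783171,  0.23037323]), 'eef_rot': array([-8.91571912e-04,  9.92759901e-01,  1.20112363e-01,  7.24289247e-05]), 'wrist_force': array([-0.50117292,  1.38420191,  0.15039378]), 'torque': array([ 0.04177788,  0.01140072, -0.0399202 ]), 'grasp_force': 0.0, 'opening': 0.9973988805034697}
top [0.47673831 0.0281463  1.36293815] [-0.02591222  0.71472778 -0.69818172  0.03217208] 363.9502253736875 -0.07929068525194674
side [ 0.48984719 -0.67314452  0.87929354] [-0.35964397  0.93072269 -0.0622414   0.02318387] 362.4125103694424 -0.07659664023690615
```

View pics/top0.png

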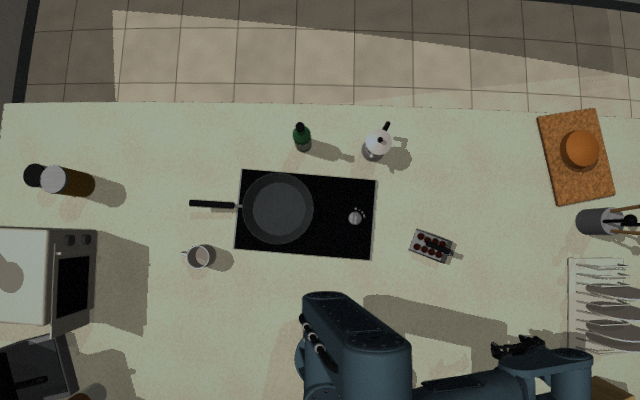

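View pics/side0.png

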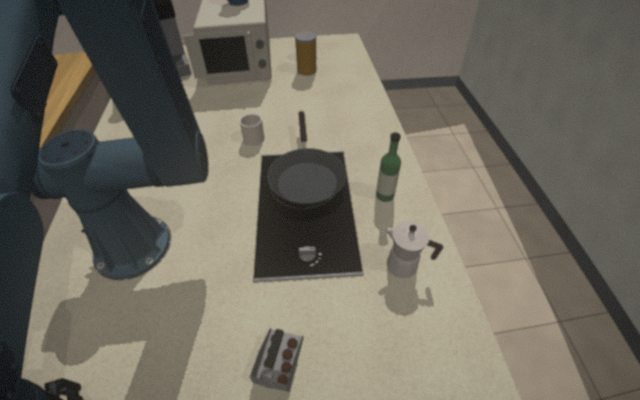

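The top view shows the pan around (279,208) with its handle to the left (+y), the knob at (355,217) and the scoop at (432,246). The side view shows the scoop at (277,358) and the knob at (308,254).

Run:
```python
from h import *
import pickle
t=pickle.load(open('top0.pkl','rb'));s=pickle.load(open('side0.pkl','rb'))
a=cv2.resize(t['frame'][220:275,395:470],(0,0),fx=5.3,fy=5.3,interpolation=cv2.INTER_CUBIC)
b=cv2.resize(s['frame'][322:395,240:315],(0,0),fx=5.2,fy=5.2,interpolation=cv2.INTER_CUBIC)
d=cv2.resize(t['frame'][165:265,185:385],(0,0),fx=2,fy=2)
out=np.zeros((600,800,3),np.uint8)
out[:a.shape[0],:a.shape[1]]=a; out[:b.shape[0],402:402+b.shape[1]]=b; out[395:595,:400]=d[:200] if d.shape[0]>=200 else d
cv2.imwrite('pics/crops.png',out)
P=cloud(t)
print('bench z',np.nanmedian(P[280:300,200:280,2]), P[246,432],P[217,355],P[208,279])
# scoop bits
R=P[220:275,395:470].reshape(-1,3)
m=R[:,2]>0.075; print('bar',m.sum(),R[m].mean(0)); 
q=R[m][:,:2]; w,v=np.linalg.eigh(np.cov(q.T)); print(v[:,1],q@v[:,1]@np.eye(1) if 0 else (np.ptp(q@v[:,1]),np.ptp(q@v[:,0])))
m=R[:,2]>0.012; q=R[m][:,:2].astype(np.float32); print(cv2.minAreaRect(q))
# hob
pts=np.array([[241,169],[377,180],[373,260],[234,248]],float)
H=at_z(t,pts,0.006); print('hob corners',H[:,:2],H[:,:2].mean(0))
# pan rim
R=P[165:265,235:330].reshape(-1,3); m=(R[:,2]>0.04)&(R[:,2]<0.06)
q=R[m][:,:2].astype(np.float32); print('rim',m.sum(),cv2.minEnclosingCircle(q), np.median(R[m][:,2]))
# handle
R=P[190:220,185:240].reshape(-1,3); m=R[:,2]>0.05; print('handle',R[m][:,:2].min(0),R[m][:,:2].max(0),R[m].mean(0))
# knob
R=P[205:230,340:368].reshape(-1,3); m=R[:,2]>0.022; print('knob',m.sum(),R[m].mean(0),R[m][:,2].max())
for n,(y0,y1,x0,x1) in dict(oil=(115,160,285,320),moka=(115,170,355,400),mug=(235,275,180,222)).items():
    R=P[y0:y1,x0:x1].reshape(-1,3); m=R[:,2]>0.05; print(n,R[m].min(0),R[m].max(0))
```

```text
bench z 0.00041187562579092507 [ 0.42275246 -0.36499443  0.10110103] [ 0.51988873 -0.10032181  0.03870997] [0.54738121 0.17981976 0.01535588]
bar 173 [ 0.41694097 -0.39345929  0.0981509 ]
[0.36286321 0.93184242] (np.float64(0.10191719532488747), np.float64(0.02034353919575449))
((0.422057569026947, -0.38166505098342896), (0.13382020592689514, 0.08750614523887634), 68.84934997558594)
hob corners [[ 0.69167598  0.32952375]
 [ 0.66214643 -0.18441051]
 [ 0.36300384 -0.17316595]
 [ 0.39508513  0.34368567]] [0.52797785 0.07890824]
rim 770 ((0.5460235476493835, 0.19315816462039948), 0.14163969457149506) 0.048220780851296996
handle [0.53930292 0.32028897] [0.566062   0.49450402] [0.55195442 0.41079051 0.07493877]
knob 42 [ 0.51426364 -0.0997447   0.03481732] 0.04168858781189022
oil [0.76028588 0.06518645 0.05090318] [0.81912397 0.1255101  0.25626909]
moka [ 0.72117536 -0.21074259  0.05023762] [ 0.85317447 -0.12047012  0.18260219]
mug [0.32659439 0.40918424 0.0512836 ] [0.40715707 0.52672392 0.09480409]
```

View pics/crops.png

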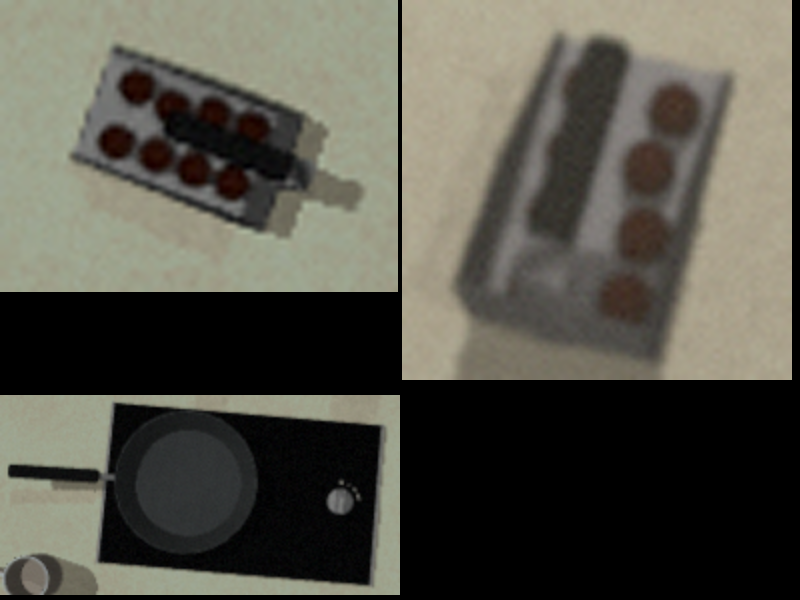

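The left crop shows the nose pointing left, with the nuts in two files of four and the grip bar from about x=165 to 290. The lower crop shows the knob bar roughly vertical in the image, along hob x (off).

```bash
cat >> h.py <<'E'
from scipy.spatial.transform import Rotation as S, Slerp
def obsT():
    o=ctrl.get_obs(); q=o['eef_rot']; return np.array(o['eef_pos']),S.from_quat(np.r_[q[1:],q[0]])
def down(xang,pitch=0.):  # tool x at world angle (deg), tool z down; pitch = nose (tool +x) down, deg
    a=np.radians(xang); x=np.array([np.cos(a),np.sin(a),0]); z=np.array([0,0,-1.]); 
    return S.from_matrix(np.c_[x,np.cross(z,x),z])*S.from_rotvec([0,-np.radians(pitch),0])
def plan(p1,R1,n,p0=None,R0=None):
    if p0 is None: p0,R0=obsT()
    dv=(R0.inv()*R1).as_rotvec()/n; p=np.array(p0); R=R0; d=(np.array(p1)-p)/n
    for i in range(n):
        print(np.round(1000*R.inv().apply(d),1).tolist(),np.round(dv,3).tolist()); R=R*S.from_rotvec(dv)
E
python3 - <<'E'
from h import *
import pickle
from scipy.optimize import least_squares
P=cloud(pickle.load(open('top0.pkl','rb')))
for n in ['top','side']:
    P=cloud(pickle.load(open(n+'0.pkl','rb'))).reshape(-1,3)
    m=(np.abs(P[:,2]-.05)<.004)&(np.hypot(P[:,0]-.542,P[:,1]-.188)<.145)&(P[:,1]<.30)
    q=P[m]; r=least_squares(lambda v:np.hypot(q[:,0]-v[0],q[:,1]-v[1])-.129,[.54,.19],loss='soft_l1',f_scale=.003); print(n,'pan',m.sum(),r.x,np.abs(r.fun).mean())
    m=(np.hypot(P[:,0]-.552,P[:,1]-.41)<.1)&(P[:,2]>.06); q=P[m]; print('handle',q.mean(0),np.polyfit(q[:,1],q[:,0],1))
    m=(np.hypot(P[:,0]-.422,P[:,1]+.385)<.1)&(P[:,2]>.085); q=P[m]; print('bar',q.mean(0),q[:,2].max(),m.sum(), np.degrees(np.arctan(np.polyfit(q[:,1],q[:,0],1))))
    m=(np.hypot(P[:,0]-.517,P[:,1]+.103)<.03)&(P[:,2]>.028); q=P[m]; print('knob',q.mean(0),m.sum(),np.percentile(q[:,2],90))
plan([.422,-.382,.20],down(68.7),10)
E
```

```text
top pan 362 [0.54447315 0.18087836] 0.004094108342591324
handle [0.55212368 0.41456796 0.07580643] [0.03119124 0.53919279]
bar [ 0.41694097 -0.39345929  0.0981509 ] 0.10458257958391215 173 [20.45565849 29.4100606 ]
knob [ 0.51402492 -0.10030113  0.03598174] 38 0.039521688578549145
side pan 322 [0.54520088 0.17914052] 0.004643937166677267
handle [0.55344756 0.40937495 0.07553013] [0.05327997 0.53163607]
bar [ 0.4146215  -0.39882119  0.0970574 ] 0.10169015724105779 490 [19.34014118 29.01276997]
knob [ 0.51528845 -0.1029255   0.03494457] 84 0.037842701016142774
[31.9, -10.3, 3.1] [-0.0, -0.0, -0.096]
[32.7, -7.2, 3.1] [-0.0, -0.0, -0.096]
[33.2, -4.0, 3.1] [-0.0, -0.0, -0.096]
[33.5, -0.8, 3.1] [-0.0, -0.0, -0.096]
[33.4, 2.4, 3.1] [-0.0, -0.0, -0.096]
[33.0, 5.6, 3.1] [-0.0, -0.0, -0.096]
[32.3, 8.7, 3.1] [-0.0, -0.0, -0.096]
[31.4, 11.7, 3.1] [-0.0, -0.0, -0.096]
[30.1, 14.7, 3.1] [-0.0, -0.0, -0.096]
[28.5, 17.5, 3.1] [-0.0, -0.0, -0.096]
```

Emit:
jog_arm(series=[[[32,-10,3,0,0,-0.097,85],[33,-7,3,0,0,-0.097,85],[33,-4,3,0,0,-0.097,85],[33,-1,3,0,0,-0.097,85],[33,2,3,0,0,-0.097,85],[33,6,3,0,0,-0.097,85],[32,9,3,0,0,-0.097,85],[31,12,3,0,0,-0.097,85],[30,15,3,0,0,-0.097,85],[28,17,3,0,0,-0.097,85]]])

```text
time_s: 1.1
eef_pos: [0.4212, -0.3821, 0.2008]
eef_rot: [-0.0, 0.821, 0.571, -0.0]
wrist_force: [0.5, -0.7, -0.8]
opening: 0.996
grasp_force: 0.0
```

Run:
```python
from h import *
c=cam('wrist'); save(c,'w1.png'); print(obsT()[0],np.degrees(obsT()[1].as_euler('xyz')),ctrl.get_obs()['q'])
P=cloud(c).reshape(-1,3)
m=(P[:,2]>.085)&(P[:,2]<.11)&(np.hypot(P[:,0]-.42,P[:,1]+.385)<.1); q=P[m]
if m.sum()>20:
    print('bar',m.sum(),q.mean(0),np.median(q[:,2]),cv2.minAreaRect(q[:,:2].astype(np.float32)))
m=(P[:,2]>.012)&(P[:,2]<.11)&(np.hypot(P[:,0]-.42,P[:,1]+.385)<.1); q=P[m]; print(cv2.minAreaRect(q[:,:2].astype(np.float32)))
```

```text
[ 0.42433035 -0.37907717  0.20023143] [179.97109654  -0.18793669  70.0218867 ] [-0.9393928   0.19729468  1.65268247  0.00312503  1.29302468 -0.59156716]
bar 2741 [ 0.41763018 -0.39122712  0.09664591] 0.09694335460757997 ((0.41671445965766907, -0.39378613233566284), (0.10270774364471436, 0.020032307133078575), 69.74132537841797)
((0.4207386374473572, -0.38298147916793823), (0.12576347589492798, 0.08627543598413467), 69.70927429199219)
```

View pics/w1.png

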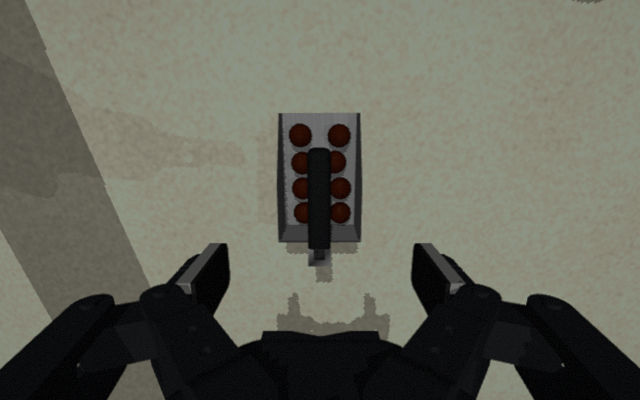

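The wrist view shows the scoop upright in the image, with the bar at (318,150) to (318,255) and all eight nuts in it. The fingers straddle it. Next I descend and grip.

Emit:
jog_arm(series=[[[-2.4,-2,20,0,0,0,85],[0,0,25,0,0,0,85],[0,0,30,0,0,0,85],[0,0,30,0,0,0,85],[0,0,26,0,0,0,85],[0,0,0,0,0,0,85],[0,0,0,0,0,0,40],[0,0,0,0,0,0,10],[0,0,0,0,0,0,10],[0,0,0,0,0,0,10]]])

```text
time_s: 2.15
eef_pos: [0.4181, -0.3855, 0.0717]
eef_rot: [0.001, 0.822, 0.569, 0.0]
wrist_force: [0.2, 0.5, -0.4]
opening: 0.321
grasp_force: 0.0
```

Emit:
jog_arm(series=[[[0,0,0,0,0,0,10],[0,0,0,0,0,0,10],[0,0,0,0,0,0,10],[0,0,0,0,0,0,10],[0,0,-5,0,0,0,10],[0,0,-10,0,0,0,10],[0,0,-15,0,0,0,10],[0,0,-15,0,0,0,10],[0,0,-15,0,0,0,10],[0,0,-10,0,0,0,10]]])

```text
time_s: 3.15
eef_pos: [0.418, -0.3855, 0.1427]
eef_rot: [0.001, 0.822, 0.569, 0.0]
wrist_force: [0.1, -0.3, -3.1]
opening: 0.223
grasp_force: 59.0
```

Run:
```python
from h import *
c=cam('wrist'); save(c,'w2.png'); p,R=obsT(); print(p,R.as_euler('xyz',degrees=True))
o=ctrl.get_obs(); print(o['wrist_force'],o['torque'],o['opening'],o['grasp_force'])
# target over pan: lip at pan +x 45 ; lip rel TCP (65,0,68) tool, 
u=np.array([np.cos(np.radians(87.5)),np.sin(np.radians(87.5)),0]); pc=np.array([.5447,.181,0])
np.save('pu.npy',np.r_[pc,u])
Rt=down(87.5,5); lip=pc+45/1000*u+[0,0,.055]
tcp=lip-Rt.apply([.065,0,.066]); print('target',tcp); plan(tcp+[0,0,.03],Rt,20,p,R)
```

```text
[ 0.41851649 -0.38614726  0.14403944] [1.79776918e+02 1.51477274e-01 6.93797784e+01]
[ 0.48930247 -0.20326987 -1.80005939] [-0.01618377 -0.07736224 -0.02563538] 0.22278952617418746 59.06432390213013
target [0.54408931 0.16701295 0.12641397]
[28.1, -3.9, -0.7] [-0.001, -0.004, -0.016]
[28.1, -3.4, -0.8] [-0.001, -0.004, -0.016]
[28.2, -3.0, -0.9] [-0.001, -0.004, -0.016]
[28.2, -2.5, -1.1] [-0.001, -0.004, -0.016]
[28.3, -2.1, -1.2] [-0.001, -0.004, -0.016]
[28.3, -1.6, -1.3] [-0.001, -0.004, -0.016]
[28.3, -1.2, -1.4] [-0.001, -0.004, -0.016]
[28.3, -0.7, -1.5] [-0.001, -0.004, -0.016]
[28.3, -0.3, -1.7] [-0.001, -0.004, -0.016]
[28.3, 0.2, -1.8] [-0.001, -0.004, -0.016]
[28.3, 0.6, -1.9] [-0.001, -0.004, -0.016]
[28.3, 1.1, -2.0] [-0.001, -0.004, -0.016]
[28.2, 1.5, -2.1] [-0.001, -0.004, -0.016]
[28.2, 2.0, -2.2] [-0.001, -0.004, -0.016]
[28.2, 2.4, -2.4] [-0.001, -0.004, -0.016]
[28.1, 2.8, -2.5] [-0.001, -0.004, -0.016]
[28.1, 3.3, -2.6] [-0.001, -0.004, -0.016]
[28.0, 3.7, -2.7] [-0.001, -0.004, -0.016]
[27.9, 4.2, -2.8] [-0.001, -0.004, -0.016]
[27.8, 4.6, -2.9] [-0.001, -0.004, -0.016]
```

View pics/w2.png

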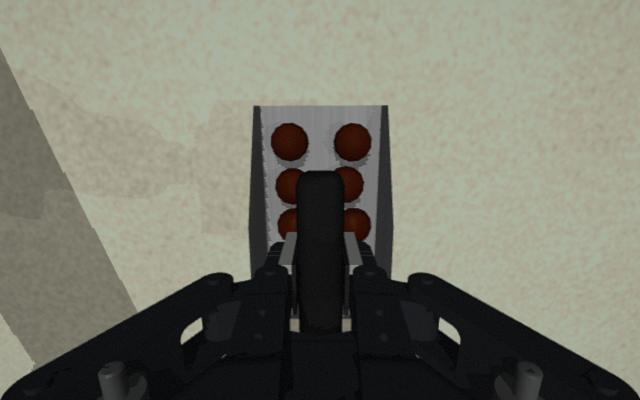

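All six visible nuts are in place and the bar is held centrally, at (320,250). Now carry it to the pan with gentle ramps.

Emit:
jog_arm(series=[[[8,-1.1,-1,0,0,-0.016,10],[16,-2,-1,0,0,-0.016,10],[24,-2.6,-1,0,0,-0.016,10],[30,-2.7,-1,0,0,-0.016,10],[33,-2.4,-1,0,0,-0.016,10],[33,-1.9,-1,0,0,-0.016,10],[33,-1.4,0,0,0,-0.016,10],[33,-0.8,0,0,0,-0.016,10],[33,-0.3,0,0,0,-0.016,10],[33,0.2,0,0,0,-0.016,10]]])

```text
time_s: 4.2
eef_pos: [0.4775, -0.1119, 0.1454]
eef_rot: [-0.001, 0.774, 0.634, -0.0]
wrist_force: [0.6, -0.5, -2.8]
opening: 0.221
grasp_force: 59.0
```

Emit:
jog_arm(series=[[[33,0.7,0,0,0,-0.016,10],[33,1.3,0,0,0,-0.016,10],[33,1.8,0,0,0,-0.016,10],[33,2.3,0,0,0,-0.016,10],[33,2.8,0,0,0,-0.016,10],[33,3.3,0,0,0,-0.016,10],[30,3.5,0,0,0,-0.016,10],[24,3.2,0,0,0,-0.016,10],[16,2.4,0,0,0,-0.016,10],[8,1.3,0,0,0,-0.016,10]]])

```text
time_s: 5.2
eef_pos: [0.5383, 0.1573, 0.1456]
eef_rot: [-0.001, 0.72, 0.694, -0.001]
wrist_force: [0.8, -0.2, -3.0]
opening: 0.221
grasp_force: 59.0
```

Run:
```python
from h import *
c=cam('wrist'); save(c,'w3.png'); p,R=obsT(); print(p,R.as_euler('xyz',degrees=True))
o=ctrl.get_obs(); print(o['wrist_force'],o['torque'],o['q'])
pu=np.load('pu.npy'); d=p-pu[:3]; u=pu[3:]; lip=p+R.apply([.071,0,.069])-pu[:3]
print('lip in pan (x,y,z)',lip@u,lip@[-u[1],u[0],0],lip[2])
P=cloud(c).reshape(-1,3); rr=np.hypot(P[:,0]-.5447,P[:,1]-.181)
m=(P[:,2]>.046)&(P[:,2]<.056)&(np.abs(rr-.128)<.015); q=P[m]
from scipy.optimize import least_squares
if m.sum()>50:
    r=least_squares(lambda v:np.hypot(q[:,0]-v[0],q[:,1]-v[1])-.129,[.545,.181],loss='soft_l1',f_scale=.002); print('pan',m.sum(),r.x,np.abs(r.fun).mean())
m=(P[:,2]>.06)&(P[:,2]<.085)&(rr>.16)&(rr<.33)&(P[:,1]>.3); print('handle',P[m].mean(0) if m.sum() else None)
# lip at +45, z .055, pitch 9
for x,z,t in [(45,.05,9)]:
    Rt=down(87.5,t); tcp=pu[:3]+x/1000*u+[0,0,z]-Rt.apply([.071,0,.069]); print(tcp); plan(tcp,Rt,10,p,R)
```

```text
[0.53858824 0.1574701  0.14573645] [-1.79938137e+02 -2.91138974e-02  8.79274182e+01]
[-0.03911123 -0.40216568 -2.83192513] [0.02270801 0.04008913 0.03543563] [7.25811619e-02 2.42485324e-01 1.71708723e+00 6.72230405e-04
 1.18303836e+00 1.08499767e-01]
lip in pan (x,y,z) 0.04725842613508067 0.005683984405569898 0.07677257906123089
pan 7859 [0.5461727  0.17867323] 0.0033118886097085925
handle None
[0.54407485 0.16668175 0.12925734]
[0.9, 0.5, 1.6] [-0.0, -0.016, 0.001]
[1.0, 0.5, 1.6] [-0.0, -0.016, 0.001]
[1.0, 0.5, 1.6] [-0.0, -0.016, 0.001]
[1.0, 0.5, 1.6] [-0.0, -0.016, 0.001]
[1.0, 0.5, 1.6] [-0.0, -0.016, 0.001]
[1.1, 0.5, 1.6] [-0.0, -0.016, 0.001]
[1.1, 0.5, 1.6] [-0.0, -0.016, 0.001]
[1.1, 0.5, 1.5] [-0.0, -0.016, 0.001]
[1.1, 0.5, 1.5] [-0.0, -0.016, 0.001]
[1.2, 0.5, 1.5] [-0.0, -0.016, 0.001]
```

View pics/w3.png

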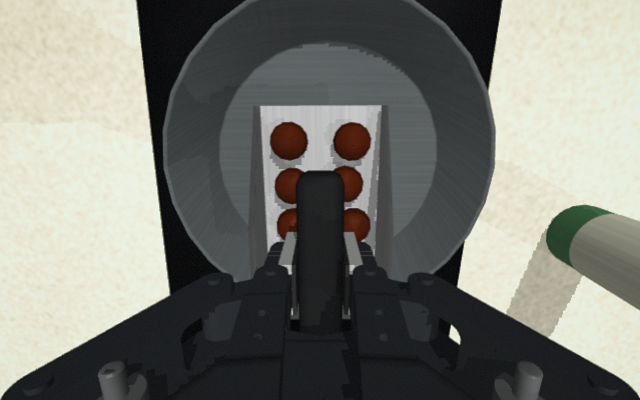

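All nuts are still in the scoop, the lip is over the pan's far half (row 105), and the scoop is centred within the pan. Now tilt to 9°.

Emit:
jog_arm(series=[[[1,0.7,1.8,0,-0.016,0.001,10],[1,0.7,1.8,0,-0.016,0.001,10],[1,0.7,1.8,0,-0.016,0.001,10],[1,0.7,1.8,0,-0.016,0.001,10],[1,0.7,1.8,0,-0.016,0.001,10],[1,0.7,1.8,0,-0.016,0.001,10],[1,0.7,1.8,0,-0.016,0.001,10],[1,0.7,1.8,0,-0.016,0.001,10],[1,0.7,1.8,0,-0.016,0.001,10],[1,0.7,1.8,0,-0.016,0.001,10]]])

```text
time_s: 6.25
eef_pos: [0.5467, 0.1639, 0.1275]
eef_rot: [0.056, 0.722, 0.687, -0.058]
wrist_force: [-0.9, -0.4, -2.8]
opening: 0.223
grasp_force: 59.0
```

```bash
cat >> h.py <<'E'
PC=np.array([.5455,.180,0]); U=np.array([np.cos(np.radians(87.5)),np.sin(np.radians(87.5)),0]); V=np.array([-U[1],U[0],0])
def nuts(name='wrist',file=None):
    c=cam(name); 
    if file: save(c,file)
    p,R=obsT(); lip=p+R.apply([.071,0,.069])-PC
    print('t',ctrl.get_obs()['time_s'],'tcp',p.round(4),'pitch',round(np.degrees(np.arcsin(-R.apply([1,0,0])[2])),1),'lip pan mm',(1000*np.array([lip@U,lip@V,lip[2]])).round(0))
    f=c['frame'].astype(int); m=((f[...,2]>f[...,1]*1.8+12)).astype(np.uint8)
    n,l,s,ce=cv2.connectedComponentsWithStats(m); P=cloud(c)
    for i in range(1,n):
        if s[i,4]<(60 if name=='wrist' else 6): continue
        q=np.nanmedian(P[l==i],0); t=R.inv().apply(q-p)*1000; d=q-PC
        print(s[i,4],ce[i].round(),'pan',(1000*np.array([d@U,d@V,q[2]])).round(),'scoop x,y',(t[:2]+[-6,0]).round(),'h',round(72-t[2]))
E
python3 -c "
from h import *
nuts()"
```

```text
t 6.3 tcp [0.5465 0.1642 0.1271] pitch 9.3 lip pan mm [43. -2. 48.]
996 [288. 139.] pan [25. 17. 67.] scoop x,y [ 44. -19.] h 19
992 [351. 140.] pan [ 25. -23.  67.] scoop x,y [44. 21.] h 19
543 [350. 181.] pan [ -1. -22.  71.] scoop x,y [18. 20.] h 19
621 [288. 184.] pan [-3. 19. 72.] scoop x,y [ 16. -20.] h 19
352 [286. 222.] pan [-30.  21.  75.] scoop x,y [-11. -22.] h 19
583 [356. 222.] pan [-29. -27.  76.] scoop x,y [-11.  25.] h 19
```

Emit:
jog_arm(series=[[[4,0,2,0,-0.015,0,10],[4,0,2,0,-0.015,0,10],[0,0,0,0,0,0,10],[5,0,0,0,0,0,10],[-5,0,0,0,0,0,10],[5,0,0,0,0,0,10],[-5,0,0,0,0,0,10],[0,0,0,0,0,0,10],[0,0,0,0,0,0,10],[0,0,0,0,0,0,10]]])

```text
time_s: 7.3
eef_pos: [0.547, 0.1709, 0.1224]
eef_rot: [0.066, 0.721, 0.686, -0.068]
wrist_force: [0.6, 0.2, -3.4]
opening: 0.222
grasp_force: 59.0
```

```bash
python3 -c "
from h import *
nuts()"
```

```text
t 7.35 tcp [0.547  0.171  0.1224] pitch 10.9 lip pan mm [48. -2. 41.]
1034 [287. 123.] pan [40. 18. 59.] scoop x,y [ 54. -20.] h 19
1038 [351. 123.] pan [ 40. -22.  59.] scoop x,y [54. 20.] h 19
780 [346. 166.] pan [ 14. -19.  64.] scoop x,y [28. 17.] h 19
825 [289. 169.] pan [12. 17. 64.] scoop x,y [ 26. -19.] h 19
511 [287. 211.] pan [-16.  19.  70.] scoop x,y [ -3. -21.] h 19
700 [355. 210.] pan [-15. -26.  70.] scoop x,y [-2. 24.] h 20
```

Emit:
jog_arm(series=[[[5,0,0,0,0,0,10],[-5,0,0,0,0,0,10],[5,0,0,0,0,0,10],[-5,0,0,0,0,0,10],[5,0,0,0,0,0,10],[-5,0,0,0,0,0,10],[0,0,0,0,0,0,10],[0,0,0,0,0,0,10],[0,0,0,0,0,0,10],[0,0,0,0,0,0,10]]])

```text
time_s: 8.35
eef_pos: [0.547, 0.171, 0.1224]
eef_rot: [0.066, 0.721, 0.686, -0.068]
wrist_force: [0.5, 0.8, -3.3]
opening: 0.222
grasp_force: 59.1
```

```bash
python3 -c "
from h import *
nuts()"
```

```text
t 8.4 tcp [0.547  0.171  0.1224] pitch 10.9 lip pan mm [48. -2. 41.]
394 [347.  55.] pan [ 76. -20.  28.] scoop x,y [96. 18.] h -5
568 [281.  57.] pan [77. 21. 31.] scoop x,y [ 96. -24.] h -2
980 [344. 146.] pan [ 26. -18.  61.] scoop x,y [40. 15.] h 19
968 [290. 149.] pan [25. 16. 62.] scoop x,y [ 38. -19.] h 19
586 [287. 191.] pan [-2. 19. 67.] scoop x,y [ 11. -21.] h 19
719 [355. 190.] pan [ -2. -25.  68.] scoop x,y [12. 23.] h 20
461 [357. 227.] pan [-27. -28.  71.] scoop x,y [-14.  26.] h 18
224 [287. 227.] pan [-28.  21.  70.] scoop x,y [-15. -23.] h 17
```

The first pair landed at pan x≈76, y≈±20. Retract before dropping the next.

Emit:
jog_arm(series=[[[0,0,0,0,0.05,0,10],[0,0,0,0,0.05,0,10],[-5,0,0,0,0.04,0,10],[-9,0,0,0,0,0,10],[-10,0,0,0,0,0,10],[-9,0,0,0,0,0,10],[-5,0,0,0,-0.04,0,10],[0,0,0,0,-0.05,0,10],[0,0,0,0,-0.05,0,10],[0,0,0,0,0,0,10]]])

```text
time_s: 9.4
eef_pos: [0.5449, 0.1338, 0.1242]
eef_rot: [0.066, 0.721, 0.687, -0.069]
wrist_force: [-0.3, 0.8, -2.5]
opening: 0.219
grasp_force: 59.1
```

Emit:
jog_arm(series=[[[5,0,0,0,0,0,10],[-5,0,0,0,0,0,10],[5,0,0,0,0,0,10],[-5,0,0,0,0,0,10],[5,0,0,0,0,0,10],[-5,0,0,0,0,0,10],[5,0,0,0,0,0,10],[-5,0,0,0,0,0,10],[0,0,0,0,0,0,10],[0,0,0,0,0,0,10]]])

```text
time_s: 10.4
eef_pos: [0.5451, 0.133, 0.1245]
eef_rot: [0.066, 0.721, 0.686, -0.068]
wrist_force: [1.0, 0.2, -3.7]
opening: 0.225
grasp_force: 59.1
```

```bash
python3 -c "
from h import *
nuts()"
```

```text
t 10.45 tcp [0.5451 0.133  0.1245] pitch 10.9 lip pan mm [10. -2. 43.]
197 [348.  10.] pan [ 65. -18.  26.] scoop x,y [122.  16.] h -3
1071 [342. 111.] pan [  9. -16.  60.] scoop x,y [61. 14.] h 19
1056 [287. 115.] pan [ 7. 18. 60.] scoop x,y [ 59. -20.] h 19
935 [290. 162.] pan [-22.  17.  66.] scoop x,y [ 30. -19.] h 19
945 [352. 161.] pan [-21. -23.  65.] scoop x,y [31. 21.] h 19
715 [355. 204.] pan [-49. -26.  72.] scoop x,y [ 2. 24.] h 20
481 [287. 206.] pan [-50.  19.  71.] scoop x,y [  1. -21.] h 19
```

Emit:
jog_arm(series=[[[5,0,0,0,0,0,10],[-5,0,0,0,0,0,10],[5,0,0,0,0,0,10],[-5,0,0,0,0,0,10],[0,0,0,0,0,0,10],[0,0,0,0,0.02,0,10],[0,0,0,0,0.04,0,10],[0,0,0,0,0.04,0,10],[0,0,0,0,0.04,0,10],[0,0,0,0,0,0,10]]])

```text
time_s: 11.45
eef_pos: [0.5453, 0.1322, 0.1247]
eef_rot: [0.017, 0.725, 0.688, -0.017]
wrist_force: [-0.3, -0.0, -2.4]
opening: 0.223
grasp_force: 59.1
```

```bash
python3 -c "
from h import *
nuts()"
```

```text
t 11.5 tcp [0.5452 0.1323 0.1247] pitch 2.9 lip pan mm [20. -2. 52.]
410 [284.  13.] pan [79. 20. 29.] scoop x,y [125. -23.] h -17
434 [346.  23.] pan [ 75. -20.  28.] scoop x,y [121.  17.] h -18
445 [281.  83.] pan [35. 23. 31.] scoop x,y [ 81. -26.] h -17
384 [339.  87.] pan [ 32. -17.  30.] scoop x,y [78. 14.] h -18
976 [351. 145.] pan [ -4. -23.  69.] scoop x,y [41. 20.] h 19
979 [289. 147.] pan [-5. 17. 69.] scoop x,y [ 39. -19.] h 18
719 [355. 190.] pan [-33. -25.  71.] scoop x,y [11. 24.] h 19
550 [287. 192.] pan [-34.  19.  71.] scoop x,y [ 10. -21.] h 19
```

Emit:
jog_arm(series=[[[0,0,-5,0,0,0,10],[-3,0,-5,0,0,0,10],[-8,0,0,0,0,0,10],[-12,0,0,0,0,0,10],[-15,0,0,0,0,0,10],[-14,0,0,0,0,0,10],[-10,0,0,0,0,0,10],[-5,0,0,0,-0.04,0,10],[0,0,0,0,-0.05,0,10],[0,0,0,0,-0.05,0,10]]])

```text
time_s: 12.5
eef_pos: [0.5419, 0.0655, 0.138]
eef_rot: [0.066, 0.722, 0.685, -0.069]
wrist_force: [-0.6, -0.5, -2.2]
opening: 0.221
grasp_force: 59.1
```

Emit:
jog_arm(series=[[[5,0,0,0,0,0,10],[-5,0,0,0,0,0,10],[5,0,0,0,0,0,10],[-5,0,0,0,0,0,10],[5,0,0,0,0,0,10],[-5,0,0,0,0,0,10],[0,0,0,0,0,0,10],[0,0,0,0,0,0,10],[0,0,0,0,0,0,10],[0,0,0,0,0,0,10]]])

```text
time_s: 13.5
eef_pos: [0.5418, 0.0668, 0.1378]
eef_rot: [0.066, 0.721, 0.686, -0.068]
wrist_force: [0.5, 0.3, -3.0]
opening: 0.224
grasp_force: 59.1
```

```bash
python3 -c "
from h import *
nuts()"
```

```text
t 13.55 tcp [0.5417 0.0669 0.1378] pitch 10.9 lip pan mm [-57.  -2.  57.]
1047 [350. 119.] pan [-62. -21.  74.] scoop x,y [57. 19.] h 19
1039 [287. 122.] pan [-64.  18.  74.] scoop x,y [ 55. -20.] h 19
895 [353. 168.] pan [-91. -23.  80.] scoop x,y [26. 21.] h 19
810 [290. 169.] pan [-92.  18.  80.] scoop x,y [ 25. -19.] h 19
```

Emit:
jog_arm(series=[[[-4,0,3,0,0,0,10],[-4,0,4,0,0,0,10],[5,0,0,0,0,0,10],[-5,0,0,0,0,0,10],[5,0,0,0,0,0,10],[-5,0,0,0,0,0,10],[0,0,0,0,0,0,10],[0,0,0,0,0,0,10],[0,0,0,0,0,0,10],[0,0,0,0,0,0,10]]])

```text
time_s: 14.55
eef_pos: [0.5413, 0.0576, 0.1325]
eef_rot: [0.066, 0.721, 0.686, -0.068]
wrist_force: [-0.8, 0.1, -1.8]
opening: 0.224
grasp_force: 59.1
```

```bash
python3 -c "
from h import *
nuts()"
```

```text
t 14.6 tcp [0.5413 0.0577 0.1324] pitch 10.9 lip pan mm [-66.  -2.  51.]
762 [340.  11.] pan [-10. -16.  26.] scoop x,y [125.  14.] h -11
902 [284.  24.] pan [-17.  21.  33.] scoop x,y [116. -23.] h -6
965 [352. 152.] pan [-91. -22.  72.] scoop x,y [36. 21.] h 19
956 [290. 155.] pan [-92.  17.  72.] scoop x,y [ 35. -18.] h 19
```

Emit:
jog_arm(series=[[[0,0,-5,0,0.05,0,10],[0,0,-6,0,0.05,0,10],[-4,0,0,0,0,0,10],[-8,0,0,0,0,0,10],[-10,0,0,0,0,0,10],[-8,0,0,0,0,0,10],[-4,0,0,0,0,0,10],[0,0,0,0,-0.05,0,10],[0,0,0,0,-0.05,0,10],[0,0,0,0,0,0,10]]])

```text
time_s: 15.6
eef_pos: [0.5395, 0.0263, 0.146]
eef_rot: [0.066, 0.721, 0.687, -0.069]
wrist_force: [-0.2, 0.3, -2.4]
opening: 0.222
grasp_force: 59.1
```

Emit:
jog_arm(series=[[[5,0,0,0,0,0,10],[-5,0,0,0,0,0,10],[5,0,0,0,0,0,10],[-5,0,0,0,0,0,10],[5,0,0,0,0,0,10],[-5,0,0,0,0,0,10],[5,0,0,0,0,0,10],[-5,0,0,0,0,0,10],[0,0,0,0,0,0,10],[0,0,0,0,0,0,10]]])

```text
time_s: 16.6
eef_pos: [0.5397, 0.0254, 0.1464]
eef_rot: [0.066, 0.721, 0.686, -0.068]
wrist_force: [0.6, -0.1, -3.1]
opening: 0.221
grasp_force: 59.1
```

```bash
python3 -c "
from h import *
nuts(); nuts('top')"
```

```text
t 16.65 tcp [0.5397 0.0255 0.1464] pitch 10.9 lip pan mm [-98.  -1.  65.]
1056 [350. 115.] pan [-101.  -20.   82.] scoop x,y [59. 19.] h 19
1053 [287. 119.] pan [-103.   18.   82.] scoop x,y [ 57. -20.] h 19
t 16.7 tcp [0.5397 0.0255 0.1463] pitch 10.9 lip pan mm [-98.  -1.  65.]
```

Emit:
jog_arm(series=[[[0,0,3,0,0,0,10],[5,0,0,0,0,0,10],[-5,0,0,0,0,0,10],[5,0,0,0,0,0,10],[-5,0,0,0,0,0,10],[5,0,0,0,0,0,10],[-5,0,0,0,0,0,10],[0,0,0,0,0,0,10],[0,0,0,0,0,0,10],[0,0,0,0,0,0,10]]])

```text
time_s: 17.7
eef_pos: [0.5397, 0.0249, 0.1434]
eef_rot: [0.066, 0.721, 0.686, -0.068]
wrist_force: [-0.2, -1.0, -1.9]
opening: 0.221
grasp_force: 59.2
```

Run:
```python
from h import *
nuts()
c=cam('top'); cv2.imwrite('pics/t5.png',cv2.resize(c['frame'][150:275,180:460],(0,0),fx=2.8,fy=2.8,interpolation=cv2.INTER_CUBIC))
s=cam('side'); 
p,R=obsT(); plan([p[0],p[1]-.0,.19],down(87.9,0),5)
```

```text
t 17.75 tcp [0.5397 0.025  0.1434] pitch 10.9 lip pan mm [-98.  -1.  62.]
363 [344.  51.] pan [-66. -19.  28.] scoop x,y [103.  18.] h -25
376 [295.  65.] pan [-75.  18.  29.] scoop x,y [ 94. -20.] h -25
[-1.8, 0.0, -9.2] [-0.0, 0.038, -0.003]
[-1.4, 0.0, -9.2] [-0.0, 0.038, -0.003]
[-1.1, 0.0, -9.3] [-0.0, 0.038, -0.003]
[-0.7, -0.0, -9.3] [-0.0, 0.038, -0.003]
[-0.4, -0.0, -9.3] [-0.0, 0.038, -0.003]
```

View pics/t5.png

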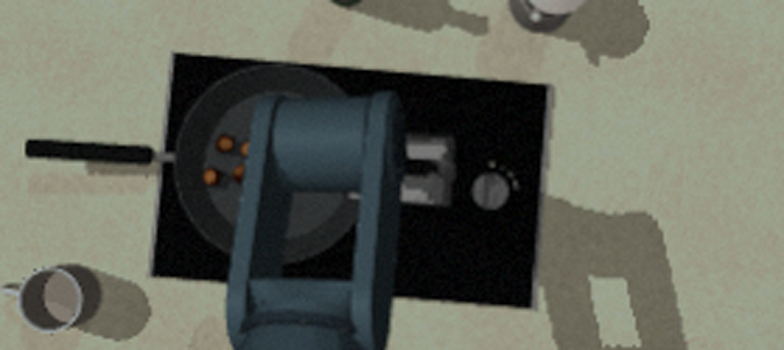

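The pan seems to hold the nuts on the left (four seen at (210..245,145..178)), with the rest under the arm; the wrist view found the last pair at pan x≈-70. Carry the scoop back.

Run:
```python
from h import *
p,R=obsT(); plan([.4185,-.386,.144],down(69.4,0),14)
```

```text
[-29.2, -7.2, 5.6] [0.002, 0.013, 0.022]
[-29.5, -6.5, 5.2] [0.002, 0.013, 0.022]
[-29.7, -5.9, 4.8] [0.002, 0.013, 0.022]
[-29.8, -5.2, 4.4] [0.002, 0.013, 0.022]
[-30.0, -4.5, 4.0] [0.002, 0.013, 0.022]
[-30.1, -3.9, 3.6] [0.002, 0.013, 0.022]
[-30.3, -3.2, 3.2] [0.002, 0.013, 0.022]
[-30.4, -2.5, 2.8] [0.002, 0.013, 0.022]
[-30.5, -1.8, 2.4] [0.002, 0.013, 0.022]
[-30.5, -1.1, 2.0] [0.002, 0.013, 0.022]
[-30.6, -0.5, 1.6] [0.002, 0.013, 0.022]
[-30.6, 0.2, 1.2] [0.002, 0.013, 0.022]
[-30.6, 0.9, 0.8] [0.002, 0.013, 0.022]
[-30.6, 1.6, 0.4] [0.002, 0.013, 0.022]
```

Emit:
jog_arm(series=[[[-29,-7,5,0.002,0.013,0.022,10],[-30,-6.5,5,0.002,0.013,0.022,10],[-30,-6,5,0.002,0.013,0.022,10],[-30,-5,4,0.002,0.013,0.022,10],[-30,-4.5,4,0.002,0.013,0.022,10],[-30,-4,4,0.002,0.013,0.022,10],[-30,-3,3,0.002,0.013,0.022,10],[-30,-2.5,3,0.002,0.013,0.022,10],[-30,-2,2,0.002,0.013,0.022,10],[-30,-1,2,0.002,0.013,0.022,10]]])

```text
time_s: 18.85
eef_pos: [0.4533, -0.2687, 0.1457]
eef_rot: [0.021, 0.796, 0.605, -0.021]
wrist_force: [0.3, -0.4, -2.4]
opening: 0.225
grasp_force: 59.2
```

Emit:
jog_arm(series=[[[-30,-0.5,2,0.002,0.013,0.022,10],[-30,0,1,0.002,0.013,0.022,10],[-30,1,1,0.002,0.013,0.022,10],[-30,1.5,0,0.002,0.013,0.022,10],[0,0,0,0,0,0,10],[0,0,0,0,0,0,10],[0,0,0,0,0,0,10],[0,0,0,0,0,0,10],[0,0,0,0,0,0,10],[0,0,0,0,0,0,10]]])

```text
time_s: 19.85
eef_pos: [0.4201, -0.3821, 0.1463]
eef_rot: [0.003, 0.822, 0.57, -0.002]
wrist_force: [-0.9, -1.1, -2.4]
opening: 0.221
grasp_force: 59.2
```

Run:
```python
from h import *
p,R=obsT(); print(p,R.as_euler('xyz',degrees=True)); 
plan([p[0],p[1],.073],down(69.4,0),5)
c=cam('top'); cv2.imwrite('pics/t6.png',cv2.resize(c['frame'][150:275,180:480],(0,0),fx=2.6,fy=2.6,interpolation=cv2.INTER_CUBIC))
w=cam('wrist');P=cloud(w); q=P[110:160,275:365].reshape(-1,3); q=q[~np.isnan(q[:,0])]
# tilt of scoop floor plane
t=R.inv().apply(q-p); m=np.abs(t[:,2]-.069)<.01; A=np.c_[q[m],np.ones(m.sum())]
co=np.linalg.lstsq(np.c_[q[m][:,:2],np.ones(m.sum())],q[m][:,2],rcond=None)[0]; print('floor slope',co[:2],'z',q[m][:,2].mean(),m.sum())
```

```text
[ 0.42013013 -0.38213938  0.1462631 ] [179.82144547   0.34263839  69.50468787]
[0.1, -0.0, 14.7] [0.001, 0.001, 0.0]
[0.1, -0.0, 14.7] [0.001, 0.001, 0.0]
[0.1, -0.0, 14.7] [0.001, 0.001, 0.0]
[0.0, -0.0, 14.7] [0.001, 0.001, 0.0]
[0.0, -0.0, 14.7] [0.001, 0.001, 0.0]
floor slope [ 0.00590473 -0.00871553] z 0.07696243040640441 4478
```

View pics/t6.png

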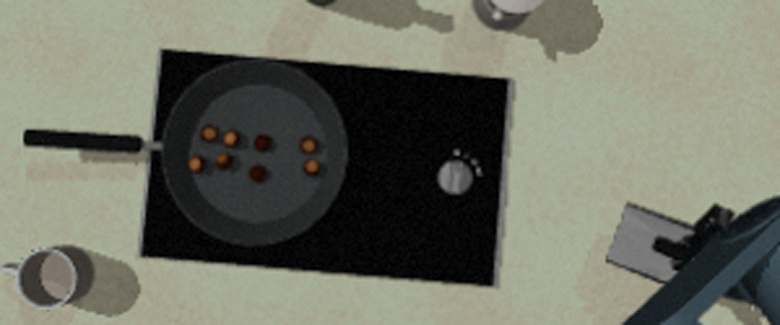

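All eight chestnuts are in the pan: left pairs at (195–231,132–163), a middle pair at (262,143) and (258,173), a right pair at (308,145) and (312,167). So every quarter is occupied. Now set the scoop down.

Emit:
jog_arm(series=[[[0,0,14,0.001,0.001,0,10],[0,0,18,0.001,0.001,0,10],[0,0,18,0.001,0.001,0,10],[0,0,14,0.001,0.001,0,10],[0,0,6,0,0.001,0,10],[0,0,2,0,0,0,10],[0,0,1.5,0,0,0,10],[0,0,0,0,0,0,10],[0,0,0,0,0,0,10],[0,0,0,0,0,0,10]]])

```text
time_s: 20.95
eef_pos: [0.42, -0.3834, 0.0733]
eef_rot: [0.0, 0.822, 0.57, -0.001]
wrist_force: [0.1, 0.2, -1.9]
opening: 0.224
grasp_force: 59.1
```

Emit:
jog_arm(series=[[[0,0,1,0,0,0,10],[0,0,0.7,0,0,0,10],[0,0,0,0,0,0,10],[0,0,0,0,0,0,10],[0,0,0,0,0,0,26],[0,0,0,0,0,0,40],[0,0,0,0,0,0,60],[0,0,0,0,0,0,85],[0,0,0,0,0,0,85],[0,0,0,0,0,0,85]]])

```text
time_s: 21.95
eef_pos: [0.4197, -0.3831, 0.0709]
eef_rot: [-0.0, 0.822, 0.57, -0.001]
wrist_force: [0.8, -0.5, 0.1]
opening: 0.997
grasp_force: 0.0
```

Run:
```python
from h import *
p,R=obsT(); print(p)
kn=np.array([.516,-.104]); 
R1=down(69.4); p1=np.array([p[0],p[1],.17])
# hob y at 86.6deg; tool y at 86.6 -> tool x at 176.6
plan([.516,-.104,.15],down(176.6-.0),12,p1,R1)
```

```text
[ 0.41974867 -0.38308096  0.07094833]
[24.6, -0.7, 1.7] [0.0, 0.0, -0.156]
[24.4, 3.2, 1.7] [0.0, 0.0, -0.156]
[23.6, 6.9, 1.7] [0.0, 0.0, -0.156]
[22.3, 10.5, 1.7] [0.0, 0.0, -0.156]
[20.4, 13.8, 1.7] [0.0, 0.0, -0.156]
[18.0, 16.8, 1.7] [0.0, 0.0, -0.156]
[15.1, 19.4, 1.7] [0.0, 0.0, -0.156]
[11.9, 21.5, 1.7] [0.0, 0.0, -0.156]
[8.5, 23.1, 1.7] [0.0, 0.0, -0.156]
[4.8, 24.1, 1.7] [0.0, 0.0, -0.156]
[1.0, 24.6, 1.7] [0.0, 0.0, -0.156]
[-2.9, 24.4, 1.7] [0.0, 0.0, -0.156]
```

Emit:
jog_arm(series=[[[0,0,-15,0,0,0,85],[0,0,-25,0,0,0,85],[0,0,-35,0,0,0,85],[0,0,-25,0,0,0,85],[20,0,1,0,0,-0.134,85],[21,2,1,0,0,-0.134,85],[21,5,1,0,0,-0.134,85],[20,8,1,0,0,-0.134,85],[18,11,1,0,0,-0.134,85],[17,13,1,0,0,-0.134,85]]])

```text
time_s: 22.95
eef_pos: [0.4628, -0.2631, 0.1662]
eef_rot: [0.0, 0.531, 0.847, -0.001]
wrist_force: [0.4, 0.1, 0.8]
opening: 0.995
grasp_force: 0.0
```

Emit:
jog_arm(series=[[[15,15,1,0,0,-0.134,85],[12,17,1,0,0,-0.134,85],[10,19,1,0,0,-0.134,85],[7,20,1,0,0,-0.134,85],[4,21,1,0,0,-0.134,85],[2,21,1,0,0,-0.134,85],[-1,21,1,0,0,-0.134,85],[-3,21,1,0,0,-0.134,85],[0,0,0,0,0,0,85],[0,0,0,0,0,0,85]]])

```text
time_s: 23.95
eef_pos: [0.5234, -0.1056, 0.1576]
eef_rot: [-0.0, 0.027, 1.0, -0.001]
wrist_force: [0.0, 0.5, 0.1]
opening: 0.993
grasp_force: 0.0
```

Run:
```python
from h import *
p,R=obsT(); print(p,R.as_euler('xyz',degrees=True),ctrl.get_obs()['q'])
c=cam('wrist'); save(c,'w7.png'); P=cloud(c).reshape(-1,3)
rr=np.hypot(P[:,0]-.516,P[:,1]+.104)
for lo,hi in [(.010,.02),(.028,.05)]:
    m=(rr<.04)&(P[:,2]>lo)&(P[:,2]<hi); q=P[m]
    print(lo,m.sum(),q.mean(0) if m.sum() else '',np.median(q[:,2]) if m.sum() else '',cv2.minAreaRect(q[:,:2].astype(np.float32)) if m.sum()>5 else '')
T=cloud(cam('top')).reshape(-1,3)
m=(np.hypot(T[:,0]-.42,T[:,1]+.385)<.1)&(T[:,2]>.085)&(T[:,2]<.11); print('scoop bar',T[m].mean(0) if m.sum() else '',m.sum(),np.ptp(T[m][:,2]) if m.sum() else '')
```

```text
[ 0.52341335 -0.10559279  0.15759087] [-1.79925069e+02 -1.76999083e-02  1.76866246e+02] [-4.20698086e-01  1.69469428e-01  1.77817474e+00 -1.43233253e-03
  1.19376925e+00 -1.93627309e+00]
0.01 1233 [ 0.51601147 -0.1009698   0.01369549] 0.013711666101912712 ((0.516473650932312, -0.10092394053936005), (0.046839725226163864, 0.0457332618534565), 87.27406311035156)
0.028 742 [ 0.51600021 -0.10085583  0.0350568 ] 0.035180227837291994 ((0.5173197984695435, -0.10073627531528473), (0.012575705535709858, 0.046143513172864914), 86.81177520751953)
scoop bar [ 0.41850251 -0.39147107  0.09811668] 174 0.018117562932659537
```

View pics/w7.png

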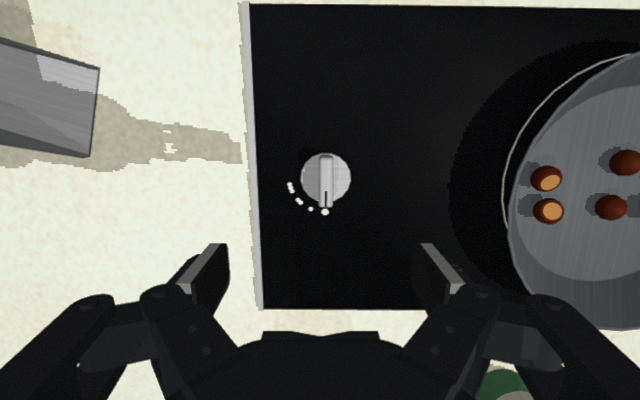

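The wrist view shows the knob at (325,178), its bar vertical between the fingers and its index at the lowest dot (off). The scoop sits flat at the left and the nuts are in the pan. Descend and pinch.

Emit:
jog_arm(series=[[[7,4.5,15,0,0,0,85],[0,0,25,0,0,0,85],[0,0,30,0,0,0,60],[0,0,30,0,0,0,50],[0,0,20,0,0,0,50],[0,0,12,0,0,0,50],[0,0,8,0,0,0,50],[0,0,0,0,0,0,50],[0,0,0,0,0,0,50],[0,0,0,0,0,0,50]]])

```text
time_s: 25.05
eef_pos: [0.5171, -0.1012, 0.0178]
eef_rot: [0.0, 0.027, 1.0, -0.001]
wrist_force: [-0.3, 0.1, 0.1]
opening: 0.589
grasp_force: 0.0
```

Emit:
jog_arm(series=[[[0,0,0,0,0,0,5],[0,0,0,0,0,0,5],[0,0,0,0,0,0,5],[0,0,0,0,0,0,5],[0,0,0,0,0,0,5],[0,0,0,0,0,0,5],[0,0,0,0,0,0,5],[0,0,0,0,0,0,5],[0,0,0,0,0,0,5],[0,0,0,0,0,0,5]]])

```text
time_s: 26.05
eef_pos: [0.5166, -0.1006, 0.0174]
eef_rot: [-0.0, 0.027, 1.0, -0.0]
wrist_force: [-1.3, 1.4, 5.7]
opening: 0.139
grasp_force: 60.1
```

Run:
```python
from h import *
p,R=obsT(); print(p,R.as_euler('xyz',degrees=True)); o=ctrl.get_obs(); print(o['wrist_force'],o['torque'],o['opening'],o['grasp_force'],'want .5168,-.1009')
```

```text
[ 0.51660696 -0.10061588  0.01737755] [-1.79980153e+02 -3.07781033e-02  1.76908952e+02]
[-1.25541027  1.41625547  5.74940857] [ 0.31575919  0.18289769 -0.16151597] 0.13933159178180413 60.144174098968506 want .5168,-.1009
```

Emit:
jog_arm(series=[[[0,0,0,0,0,0.08,5],[0,0,0,0,0,0.1,5],[0,0,0,0,0,0.1,5],[0,0,0,0,0,0.1,5],[0,0,0,0,0,0.1,5],[0,0,0,0,0,0.1,5],[0,0,0,0,0,0.1,5],[0,0,0,0,0,0.1,5],[0,0,0,0,0,0,5],[0,0,0,0,0,0,5]]])

```text
time_s: 27.05
eef_pos: [0.5167, -0.1004, 0.0174]
eef_rot: [-0.0, 0.405, 0.914, -0.0]
wrist_force: [-0.9, 2.5, 4.7]
opening: 0.137
grasp_force: 60.3
```

Run:
```python
from h import *
p,R=obsT(); print(p,R.as_euler('xyz',degrees=True)); o=ctrl.get_obs(); print(o['wrist_force'],o['torque'],o['opening'],o['grasp_force'])
```

```text
[ 0.51665623 -0.1004393   0.01737002] [-1.79974679e+02 -1.14009818e-02  1.32232733e+02]
[-0.90226284  2.48601716  4.73446615] [ 0.49806861  0.17042142 -0.00800641] 0.13659255252920602 60.2582573890686
```

Emit:
jog_arm(series=[[[0,0,0,0,0,0.08,5],[0,0,0,0,0,0.08,5],[0,0,0,0,0,0.08,5],[0,0,0,0,0,0.08,5],[0,0,0,0,0,0.08,5],[0,0,0,0,0,0.06,5],[0,0,0,0,0,0.03,5],[0,0,0,0,0,0,5],[0,0,0,0,0,0,5],[0,0,0,0,0,0,5]]])

```text
time_s: 28.05
eef_pos: [0.5168, -0.1004, 0.0174]
eef_rot: [-0.0, 0.614, 0.789, -0.0]
wrist_force: [-0.9, 2.4, 5.7]
opening: 0.135
grasp_force: 60.2
```

Run:
```python
from h import *
p,R=obsT(); e=R.as_euler('xyz',degrees=True);print(p,e,'turn',np.radians(176.8-e[2])); o=ctrl.get_obs(); print(o['wrist_force'],o['torque'],o['opening'],o['grasp_force'])
c=cam('wrist'); t=cam('top')
a=cv2.resize(c['frame'][120:400,160:480],(0,0),fx=1.2,fy=1.2); b=cv2.resize(t['frame'][150:275,180:480],(0,0),fx=1.3,fy=1.3)
s=cv2.resize(cam('side')['frame'][130:280,230:400],(0,0),fx=2.4,fy=2.4,interpolation=cv2.INTER_CUBIC)
out=np.zeros((600,800,3),np.uint8); out[:a.shape[0],:a.shape[1]]=a; out[:s.shape[0],390:390+s.shape[1]]=s; out[400:400+b.shape[1 if 0 else 0],:b.shape[1]]=b
cv2.imwrite('pics/f8.png',out)
```

```text
[ 0.5167528  -0.10035366  0.01736743] [-1.79983926e+02  1.42785141e-03  1.04177969e+02] turn 1.2674935420846218
[-0.90272073  2.42947713  5.67568139] [0.62571322 0.03252266 0.0249835 ] 0.13523603288577538 60.185548067092896
```

View pics/f8.png

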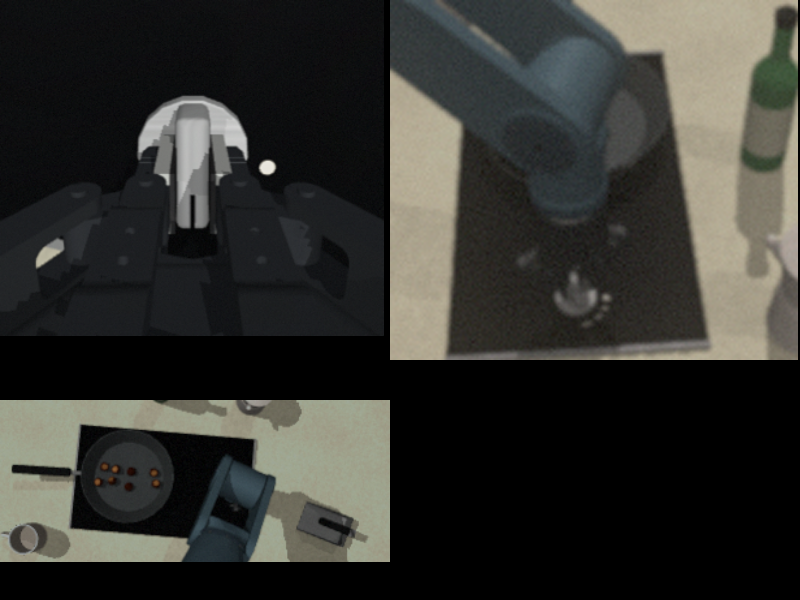

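The wrist crop shows the bar at (193,165) aligned with the fingers. The top crop shows eight nuts in the pan and the scoop flat at (325,523). Add a small margin past the third click.

Emit:
jog_arm(series=[[[0,0,0,0,0,0.01,5],[0,0,0,0,0,0.01,5],[0,0,0,0,0,0.005,5],[0,0,0,0,0,0,5],[0,0,0,0,0,0,5],[0,0,0,0,0,0,5],[0,0,0,0,0,0,5],[0,0,0,0,0,0,5],[0,0,0,0,0,0,5],[0,0,0,0,0,0,5]]])

```text
time_s: 29.2
eef_pos: [0.5167, -0.1004, 0.0174]
eef_rot: [-0.0, 0.624, 0.781, -0.0]
wrist_force: [-0.2, 4.7, 5.2]
opening: 0.133
grasp_force: 60.2
```

Run:
```python
from h import *
p,R=obsT(); e=R.as_euler('xyz',degrees=True);print('turn',np.radians(176.8-e[2])); o=ctrl.get_obs(); print(o['torque'],o['grasp_force'])
P=cloud(cam('wrist')).reshape(-1,3); m=(np.hypot(P[:,0]-.5168,P[:,1]+.1009)<.026)&(P[:,2]>.03)&(P[:,2]<.0375); q=P[m]; print(m.sum(),cv2.minAreaRect(q[:,:2].astype(np.float32)))
print(ctrl.hand_in())
```

```text
turn 1.2924555949301186
[0.54715355 0.06517408 0.02887846] 60.178969502449036
2932 ((0.5178500413894653, -0.10046915709972382), (0.03749269247055054, 0.03978027030825615), 55.457115173339844)
the job is handed in; nothing more can be done
None
```

I handed the job in at about 29 s of the 72 s allowed. All eight chestnuts are in the pan with every quarter covered, the empty scoop is flat on the worktop, and the gripper is still holding the knob at boost (about 1.29 rad by the wrist angle; my camera check of the knob itself was inconclusive).

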